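# Start the brass clamp nut on the foot plate's stud

### The job

Start the big brass hex nut on the stud of the blue foot plate: set it level over the stud so that its two inner lugs rest on top of the thread, between the gaps, then back it off (anticlockwise seen from above) until the lugs reach the gaps, and let it drop down onto the plate's washer. Let go of it there and leave the steel flange nut where it lies.

Things in the scene. Friction and masses are not known exactly. Their poses are not given: they have to be found in the camera images.
- brass_nut: Loose brass hex nut, 0.17-0.33 kg, 56 mm across flats, 30 tall, bore 42. Origin: centre of underside, z up; lies flat. Two inward lugs, 7 mm wide, round below, flush with the underside, 23 mm apart, lie on its +x and -x axes, red marks above them on the top face. +x and -x pass through mid-flats; flats every 60 deg. Half a turn makes no difference. Grasp two opposite flats from above.
- foot_plate: Fixed blue plate 110 (x) x 90 x 14 mm, stud at its centre. Origin: centre of underside on the table, z up. Washer dia 52, top at z 20 mm. Round the 16 mm core (cone tip at z 66) stands a thread collar dia 32, z 20 to 34, with two gaps 70 deg wide centred on +x and -x (white lines). A nut with its lugs within 15 deg of the gaps' middles drops when let go. A tall desk lamp stands some 0.25 m behind.
- stud_crest (a point): Stud axis at the collar's flat top, z 34 mm; axes as the plate's. Red stops, z 40, stand at 35-49 deg anticlockwise of +x and of -x; from there to 145 deg the collar is flat: lugs set down 50-85 deg short of the next gap's middle rest there, nut underside at z 34. Anticlockwise they reach the gap, stopped 20 deg past its middle; clockwise the stop blocks. Released, the nut falls 14 mm.
- steel_nut: Loose grey steel flange nut, the wrong one: hex 46 mm across flats, flange 64 mm in diameter, 28 mm tall, 20 mm bore. Origin: centre of its underside. To be left alone.
There are look-alikes about, which are no part of the job. Leave any purple look-alike of the brass_nut alone.

How it is judged (in metres and radians):
On the way, in this order (a step that is already met when the one before it is completed fails the run):
1. the brass nut rests level on top of the thread collar, its lugs not yet in the gaps (horizontal distance between brass_nut and foot_plate below 0.012 m and angle between brass_nut's own z axis and vertical below 0.2 rad and z of brass_nut in the frame of foot_plate between 0.03 and 0.038 m and contact force between brass_nut and foot_plate above 0.3 N), for 0.1 s.
2. the nut has been backed off and has dropped over the thread onto the washer (horizontal distance between brass_nut and foot_plate below 0.012 m and angle between brass_nut's own z axis and vertical below 0.2 rad and z of brass_nut in the frame of foot_plate between 0.016 and 0.025 m), for 0.2 s.
At the end, for the whole second after the job is handed in: The brass nut lies over the stud with its underside 16 to 25 mm above the foot plate's underside (on the washer), within 12 mm of the stud's axis, tilted less than 0.2 rad, at rest and released (all of step 2 and linear speed of brass_nut below 0.02 m/s and contact force between brass_nut and the fingers below 0.1 N); the robot touches nothing.
It fails at once if the steel flange nut is moved by more than 30 mm (distance of steel_nut from where it was at the start of the episode above 0.03 m).
It also fails if it takes over 40 s, if anything falls off the work surface, if the arm or the gripper's body presses on something with over 40 N, if the wrist force passes 120 N, or if a joint passes its speed limit or range.

### The arm

A 6-joint arm with a two-finger parallel gripper is mounted at the origin on a cart in front of the work surface, level with it; the furniture and walls round the work are solid. World frame = base frame: x ahead of the robot, y to its left, z up, the work surface at z = 0. Lengths are in mm, angles in rad, forces in N, time in s.
With the tool pointing down it reaches from about 300 to 1000 mm from the base axis. Payload 5.1 kg.
Tool frame: the origin (TCP) lies between the finger pads; the fingertips stand 25 mm ahead of it and the grasp point (between the pads) lies 6 mm ahead of it; z points along the fingers, y is the direction in which the jaws open and shut (so a half turn about z gives the same grasp; the last joint's range is limited). The gripper opens to 95 mm and grips with 3 to 60 N. Pads are 20 mm wide; open, the fingers measure 119 mm over their backs; the gripper's body (75 mm by 180 mm) begins 59 mm behind the grasp point.
Start: joints at [1.169, 0.124, 1.65, -0, 1.367, -0.083], TCP at [203.748, 617.229, 239.656] pointing down, gripper open.
Joint ranges: [-2.61, 2.61], [-1.02, 2.33], [0.03, 2.71], [-1.35, 4.49], [0.32, 2.68], [-2.91, 2.91]. Speed limits (rad/s): [2.57, 2.57, 3.14, 3.14, 3.14, 3.14].

### API

Orientations are given as a unit quaternion [x, y, z, w].
In Python, from plant import status, cams, ctrl gives the robot as it stands.
- The arm moves only by the tool carry_out, never from a script. Its argument "steps" is a list of rows, each an object of numbers: "tx", "ty", "tz": the shift along the tool's x, y, z in cm; "roll": the turn about the tool's z in degrees; "fingers": the closure, from 0 (fully open) to 1 (shut). In form: [{"tx": .., "ty": .., "tz": .., "roll": .., "fingers": ..}, ...]. A call has 1 to 8 rows; each row shifts and turns the pose as measured when the row begins, along the tool's axes as they then stand; what a row does not reach is not made up. A row lasts 1/10 s, in which the tool goes at most 50 mm and 8.59 degrees, less where a joint would pass 70% of its speed; a pose out of reach is approached as far as the arm can. A call is refused whole if a number of a shift passes 5 or a number of a turn 8.59, either way. A call with a gripper value outside its range is refused whole. The fingers move at their own pace and stop on an object; "grip_force" is the grip in N (left out, the last holds). Time passes only in rows, so rows that do not move let the fingers close. It gives the time, the measured TCP pose, the force and the opening at its end, in the units of the state.
- status.state(): the state, without advancing time (a new reading comes with each control period).
- cams.grab_frame(name): name is "scene" or "top" or "wrist"; returns a dict with "frame" (480x640x3 uint8, red, green, blue), "z_map" (480x640 float32, mm along the optical axis (not along the pixel's ray), 0 where there is no reading), "mtx" (3x3 intrinsics, pixels), "R" (3x3) and "t" (3): a world point X has camera coordinates R X + t; the wrist camera has in their place "tool_from_camera" (4x4, takes a point from camera to tool coordinates, whose origin is the TCP and whose axes are the flange's). Camera axes: x right, y down, z forward; pixel columns grow to the right and rows downward; lengths in mm; the calibration is good to about 2 mm. A picture is of the moment at which its call begins: read the wrist's pose just before it.
- ctrl.hand_in(): hands the job in, once; it reports no verdict.
The state is a dict: "time_s": time; "joints": joint angles; "joint_vel": joint speeds; "joint_efforts": joint torques, N m; "position": TCP position; "eef_rot": TCP orientation; "contact_force": force on the tool from outside, world axes, zero at the start; "torque": the same for the moment, N m; "grip_width": opening from 0.0 (shut) to 1.0 (fully open).
Only numpy, scipy, OpenCV 4.12 (cv2) and the standard library are available. Lean on these libraries where they do the work, as an engineer would, in place of code of your own. Each camera call takes 0.05 s, during which the arm holds its last target.

## Working session

There is one attempt and no reset: what is moved stays moved. The work goes in short steps, Python scripts to look and compute and a tool call to move; the robot and the scene stay as the last step left them, time stands still between calls to the robot, and variables do not carry over. Pictures are saved under pics/ and viewed, and the job is handed in when it is done.

Besides the shell and the picture viewer there is one more tool, called after "Emit:" as name(argument=value, ...), one argument or row to a line, values as JSON. carry_out: Moves the arm, as the interface text tells. Its arguments: {"type":"object","properties":{"steps":{"type":"array"},"grip_force":{"type":"number"}},"required":["steps"]}

```bash
mkdir -p pics; ls
cat > look.py <<'E'
from plant import status, cams, ctrl
import cv2, numpy as np, pickle, sys
s=status.state(); print(s)
for n in sys.argv[2:]:
    f=cams.grab_frame(n); f['state']=s
    pickle.dump(f,open(f'{n}_{sys.argv[1]}.pkl','wb'))
    cv2.imwrite(f'pics/{n}_{sys.argv[1]}.png',f['frame'][:,:,::-1])
E
python3 look.py 0 scene top wrist
```

```text
pics
{'time_s': 0.0, 'joints': array([ 1.16944599e+00,  1.24522968e-01,  1.65165576e+00, -5.63542898e-05,
        1.36748832e+00, -8.26029399e-02]), 'joint_vel': array([-0.0018268 ,  0.0009603 ,  0.00039055, -0.00052304,  0.00113992,
       -0.0007498 ]), 'joint_efforts': array([-1.08948861e-03, -4.17596984e+01, -3.59930921e+01,  7.74060586e-02,
        4.89351258e-02, -1.59851406e-04]), 'position': array([203.50994942, 616.70526785, 238.38621294]), 'eef_rot': array([ 1.58694141e-01,  9.87327247e-01, -1.01359345e-03, -2.21748925e-04]), 'contact_force': array([-0.04619143, -1.01729811,  0.1123692 ]), 'torque': array([0.00587306, 0.016326  , 0.01110788]), 'grip_width': 1.0001024520757718}
```

View pics/scene_0.png

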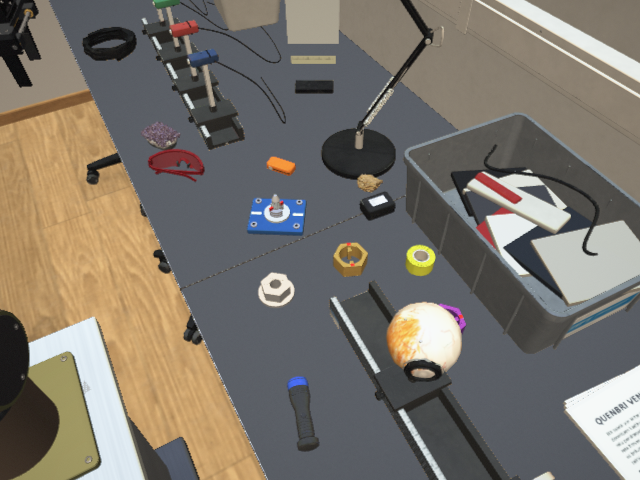

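View pics/top_0.png

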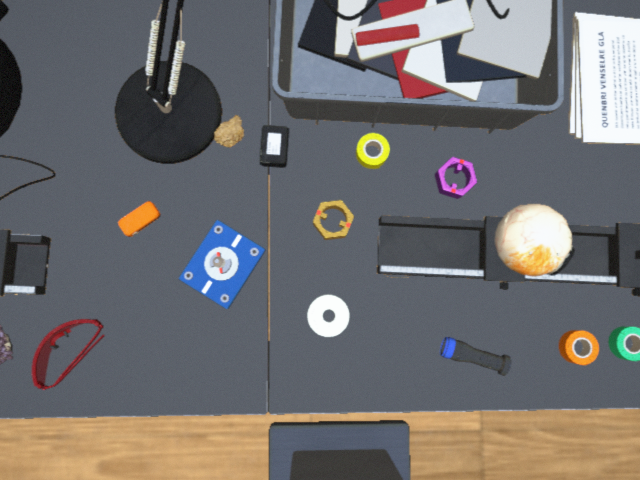

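View pics/wrist_0.png

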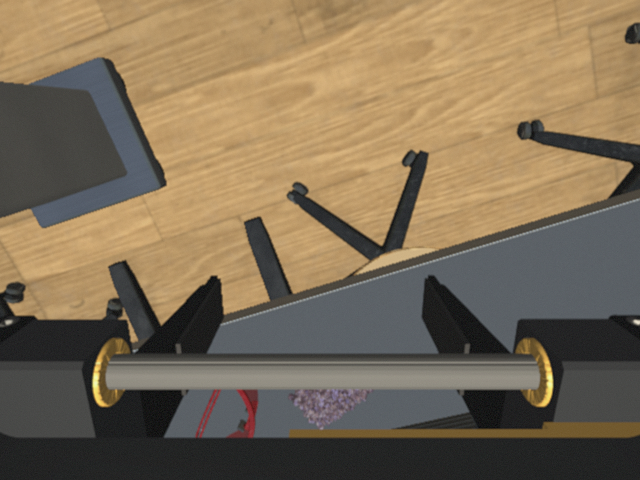

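The top view shows the brass nut at about (333,219), the foot plate at (221,263), the flange nut at (328,316) and the purple look-alike at (456,177). Next I'll measure them.

```bash
cat > geo.py <<'E'
import numpy as np, pickle, cv2
def load(n): return pickle.load(open(n,'rb'))
def ray(f,uv,z):
    uv=np.atleast_2d(uv).astype(float)
    d=np.c_[uv,np.ones(len(uv))]@np.linalg.inv(f['mtx']).T@f['R']
    c=-f['R'].T@f['t']
    return c+d*((z-c[2])/d[:,2])[:,None]
def cloud(f):
    v,u=np.mgrid[:480,:640]; Z=f['z_map']
    P=np.stack([u*Z,v*Z,Z],-1)@np.linalg.inv(f['mtx']).T
    return (P-f['t'])@f['R']
E
python3 - <<'E'
from geo import *
f=load('top_0.pkl'); im=f['frame'][:,:,::-1].copy(); hsv=cv2.cvtColor(im,cv2.COLOR_BGR2HSV)
print('cam',-f['R'].T@f['t']); print(f['R'])
P=cloud(f)
c=im[180:320,165:365]; cv2.imwrite('pics/topzoom.png',cv2.resize(c,None,fx=4,fy=4,interpolation=cv2.INTER_CUBIC))
g=load('scene_0.pkl'); c=g['frame'][180:320,230:430,::-1]; cv2.imwrite('pics/scenezoom.png',cv2.resize(c,None,fx=4,fy=4,interpolation=cv2.INTER_CUBIC))
H,S,V=[hsv[:,:,i].astype(int) for i in range(3)]
roi=np.zeros((480,640),bool); roi[190:250,300:365]=1
m=roi&(S>90); v,u=np.nonzero(m)
print('nut px',m.sum(),u.mean(),v.mean(),np.median(P[m],0))
h=cv2.convexHull(np.c_[u,v].astype(np.int32)); print(cv2.minAreaRect(h))
red=m&((H<7)|(H>172))&(S>120)
n,l,st,ce=cv2.connectedComponentsWithStats(red.astype(np.uint8))
for i in range(1,n):
  print('red',ce[i],st[i,4],ray(f,ce[i],30))
roi[:]=0; roi[215:312,170:272]=1
b=roi&(H>100)&(H<125)&(S>150)
v,u=np.nonzero(b); h=cv2.convexHull(np.c_[u,v].astype(np.int32)); r=cv2.minAreaRect(h); print('plate',r,ray(f,r[0],14)); bx=ray(f,cv2.boxPoints(r),14);print(bx, np.median(P[b],0))
roi[:]=0; roi[285:350,295:360]=1
w=roi&(V>170); v,u=np.nonzero(w); print('steel',u.mean(),v.mean(),np.median(P[w],0),ray(f,[u.mean(),v.mean()],10))
E
```

```text
cam [450.27905231  77.37314055 957.07107996]
[[-0.00862121 -0.99943875  0.03237071]
 [-0.99136109  0.00430566 -0.13109022]
 [ 0.13087726 -0.03322122 -0.99084181]]
nut px 780 332.85897435897436 219.05384615384617 [594.96264291  38.61083911  29.60298292]
((333.0615234375, 219.49234008789062), (37.70655822753906, 40.68339538574219), 82.87498474121094)
red [317.9 211.8] 10 [[604.9359153   61.75116723  30.        ]]
red [348.25       224.58333333] 12 [[584.7671598   14.97550414  30.        ]]
plate ((221.6463165283203, 263.8117370605469), (57.44206237792969, 71.38703918457031), 32.660911560058594) [[526.49020481 211.03290421  14.        ]]
[[504.4425535  277.26608595  14.        ]
 [597.87883936 219.69603738  14.        ]
 [548.77905241 144.07512246  14.        ]
 [456.45101629 202.53353114  14.        ]] [524.84900892 209.4941552   14.70705215]
steel 327.9269792467333 315.45042275172943 [446.27123124  47.43409805  25.20324874] [[445.81577839  46.95277846  10.        ]]
```

```bash
ls pics
```

```text
scene_0.png
scenezoom.png
top_0.png
topzoom.png
wrist_0.png
```

View pics/topzoom.png

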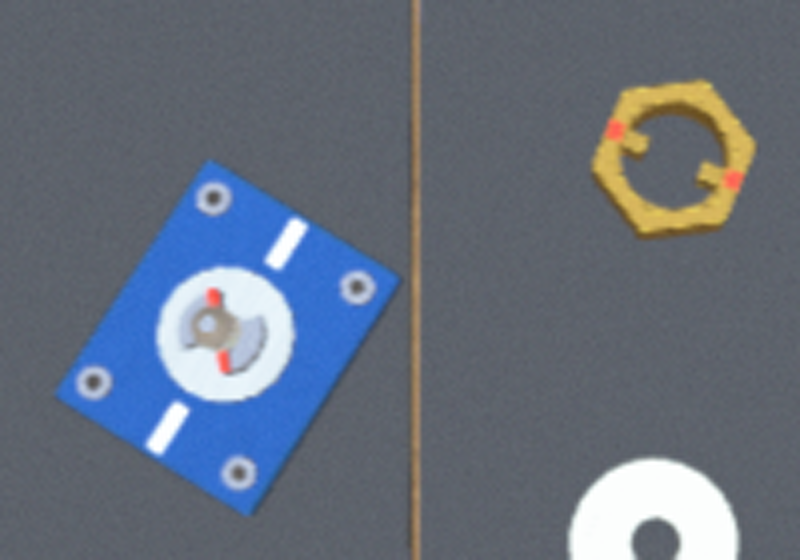

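View pics/scenezoom.png

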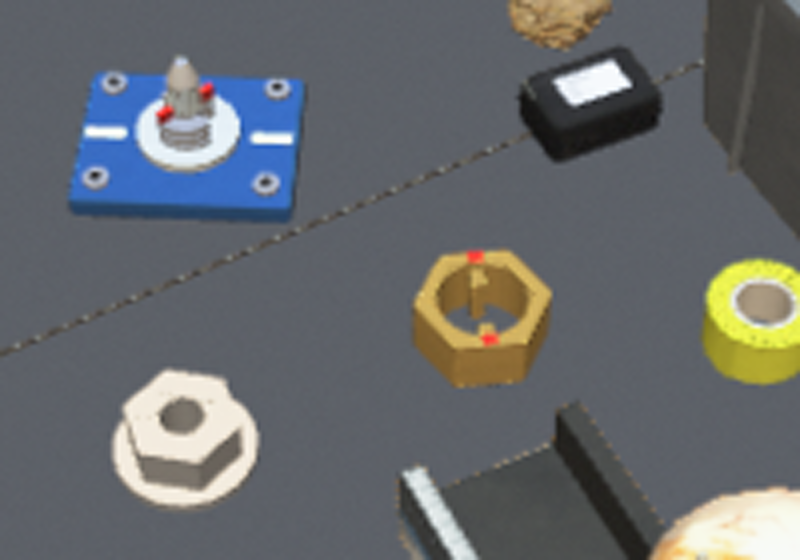

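```bash
cat > delta.py <<'E'
import sys,numpy as np
from plant import status
from scipy.spatial.transform import Rotation as Ro
def go(x,y,z,a):
    s=status.state(); R=Ro.from_quat(s['eef_rot']).as_matrix()
    d=R.T@(np.array([x,y,z])-s['position'])/10
    ya=np.degrees(np.arctan2(R[1,1],R[0,1]))
    print('t',round(s['time_s'],2),'pos',s['position'].round(1),'yang',ya.round(2),'tilt',R[:,2].round(3),'F',s['contact_force'].round(1),'M',s['torque'].round(2),'w',round(s['grip_width'],3))
    print('tool delta cm',d.round(2),'roll',round((ya-a+90)%180-90,2))
if __name__=='__main__': go(*map(float,sys.argv[1:5]))
E
python3 delta.py 595 38.5 130 6.7
python3 - <<'E'
from geo import *
f=load('scene_0.pkl'); im=f['frame'][:,:,::-1].copy(); H,S,V=[a.astype(int) for a in cv2.split(cv2.cvtColor(im,cv2.COLOR_BGR2HSV))]
roi=np.zeros((480,640),bool); roi[238:282,328:372]=1
red=roi&((H<7)|(H>172))&(S>150)
n,l,st,ce=cv2.connectedComponentsWithStats(red.astype(np.uint8))
for i in range(1,n): print('red',ce[i],st[i,4],ray(f,ce[i],30))
roi[:]=0; roi[190:240,240:315]=1
b=roi&(H>100)&(H<125)&(S>150)
v,u=np.nonzero(b); q=ray(f,np.c_[u,v],14)
h=cv2.convexHull(q[:,:2].astype(np.float32)); r=cv2.minAreaRect(h); print('plate',r)
P=cloud(load('top_0.pkl')); t=P[(P[:,:,0]>500)&(P[:,:,0]<550)&(P[:,:,1]>185)&(P[:,:,1]<235)]; t=t[t[:,2]>45]; print(len(t),t.mean(0),t.max(0))
m=(P[:,:,2]>20)&(P[:,:,2]<60)&(P[:,:,1]<0)&(P[:,:,1]>-120)&(P[:,:,0]>540)&(P[:,:,0]<640); print('rail',P[m].min(0),P[m].max(0))
E
```

```text
t 0.15 pos [203.6 616.8 238.7] yang 71.73 tilt [-0.001 -0.002 -1.   ] F [ 0.9 -0.5 -0.4] M [0.02 0.01 0.03] w 1.0
tool delta cm [-55.3  -42.63  10.93] roll 65.03
red [348.28571429 243.42857143] 7 [[606.40520202  63.03168705  30.        ]]
red [352.  264.5] 6 [[586.58904847  16.88449245  30.        ]]
plate ((526.9855346679688, 208.03521728515625), (95.26580810546875, 108.54461669921875), 57.87998580932617)
109 [526.15180622 209.2972638   58.83206958] [534.87546184 218.29347133  69.5048829 ]
rail [ 582.59104151 -119.97942707   20.09745006] [599.13979961 -34.73639991  41.51288641]
```

Emit:
carry_out(
  steps=[
    {"roll": 8.1},
    {"roll": 8.1},
    {"roll": 8.1},
    {"roll": 8.1},
    {"roll": 8.1},
    {"roll": 8.1},
    {"roll": 8.1},
    {"roll": 8.1},
  ],
)

```text
schema error: expected keys tx, ty, tz, roll, fingers
```

```bash
python3 delta.py 595 38.5 130 6.7
```

```text
t 0.15 pos [203.6 616.8 238.7] yang 71.73 tilt [-0.001 -0.002 -1.   ] F [ 0.9 -0.5 -0.4] M [0.02 0.01 0.03] w 1.0
tool delta cm [-55.3  -42.63  10.93] roll 65.03
```

Emit:
carry_out(
  steps=[
    {"tx": 0,"ty": 0,"tz": 0,"roll": 8.1,"fingers": 0},
    {"tx": 0,"ty": 0,"tz": 0,"roll": 8.1,"fingers": 0},
    {"tx": 0,"ty": 0,"tz": 0,"roll": 8.1,"fingers": 0},
    {"tx": 0,"ty": 0,"tz": 0,"roll": 8.1,"fingers": 0},
    {"tx": 0,"ty": 0,"tz": 0,"roll": 8.1,"fingers": 0},
    {"tx": 0,"ty": 0,"tz": 0,"roll": 8.1,"fingers": 0},
    {"tx": 0,"ty": 0,"tz": 0,"roll": 8.1,"fingers": 0},
    {"tx": 0,"ty": 0,"tz": 0,"roll": 8.1,"fingers": 0},
  ],
)

```text
time_s: 0.95
position: [202.7, 614.9, 234.1]
eef_rot: [0.68, 0.733, -0.004, 0.002]
contact_force: [-0.1, -0.2, 0.6]
grip_width: 0.997
```

```bash
python3 delta.py 595 38.5 130 6.7
```

```text
t 0.95 pos [202.7 614.9 234.1] yang 4.31 tilt [-0.004 -0.008 -1.   ] F [-0.1 -0.2  0.6] M [-0.1   0.03  0.02] w 0.997
tool delta cm [-60.34  34.83  10.75] roll -2.39
```

Emit:
carry_out(
  steps=[
    {"tx": -4.2,"ty": 2.4,"tz": 0,"roll": 0,"fingers": 0},
    {"tx": -4.2,"ty": 2.4,"tz": 0,"roll": 0,"fingers": 0},
    {"tx": -4.2,"ty": 2.4,"tz": 0,"roll": 0,"fingers": 0},
    {"tx": -4.2,"ty": 2.4,"tz": 0,"roll": 0,"fingers": 0},
    {"tx": -4.2,"ty": 2.4,"tz": 0,"roll": 0,"fingers": 0},
    {"tx": -4.2,"ty": 2.4,"tz": 0,"roll": 0,"fingers": 0},
    {"tx": -4.2,"ty": 2.4,"tz": 0,"roll": 0,"fingers": 0},
    {"tx": -4.2,"ty": 2.4,"tz": 0,"roll": 0,"fingers": 0},
  ],
)

```text
time_s: 1.75
position: [421.7, 286.7, 232.4]
eef_rot: [0.677, 0.736, -0.006, 0.002]
contact_force: [1.0, 0.4, 0.6]
grip_width: 0.994
```

```bash
python3 delta.py 595 38.5 130 6.7
```

```text
t 1.75 pos [421.7 286.7 232.4] yang 4.81 tilt [-0.006 -0.011 -1.   ] F [1.  0.4 0.6] M [-0.08  0.05  0.01] w 0.994
tool delta cm [-26.08  15.25  10.41] roll -1.89
```

Emit:
carry_out(
  steps=[
    {"tx": -4.2,"ty": 2.5,"tz": 0,"roll": 0,"fingers": 0},
    {"tx": -4.2,"ty": 2.5,"tz": 0,"roll": 0,"fingers": 0},
    {"tx": -4.2,"ty": 2.5,"tz": 0,"roll": 0,"fingers": 0},
    {"tx": -4.2,"ty": 2.5,"tz": 0,"roll": 0,"fingers": 0},
    {"tx": -4.2,"ty": 2.5,"tz": 1,"roll": -0.6,"fingers": 0},
    {"tx": -4.2,"ty": 2.5,"tz": 2,"roll": -0.6,"fingers": 0},
    {"tx": 0,"ty": 0,"tz": 3,"roll": -0.6,"fingers": 0},
    {"tx": 0,"ty": 0,"tz": 3,"roll": 0,"fingers": 0},
  ],
)

```text
time_s: 2.55
position: [597.7, 37.5, 148.8]
eef_rot: [0.668, 0.744, -0.002, 0.007]
contact_force: [-0.5, -0.9, -0.6]
grip_width: 0.999
```

```bash
python3 delta.py 595 38.5 130 6.7; python3 look.py 1 wrist >/dev/null; python3 delta.py 595 38.5 130 6.7
```

```text
t 2.55 pos [597.7  37.5 148.8] yang 6.17 tilt [ 0.008 -0.011 -1.   ] F [-0.5 -0.9 -0.6] M [-0.03  0.06  0.  ] w 0.999
tool delta cm [ 0.15 -0.27  1.88] roll -0.53
t 2.6 pos [594.3  37.4 142.5] yang 6.18 tilt [-0.002 -0.011 -1.   ] F [-2.9 -0.  -3.7] M [-0.17  0.11  0.01] w 0.998
tool delta cm [0.11 0.08 1.25] roll -0.52
```

View pics/wrist_1.png

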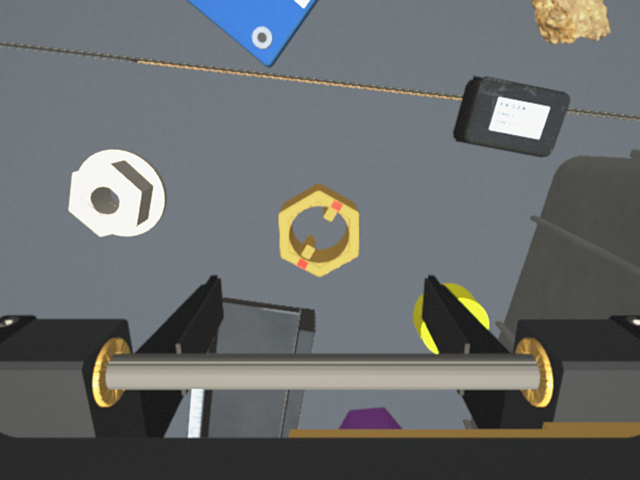

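```bash
cat > wr.py <<'E'
from geo import *
from scipy.spatial.transform import Rotation as Ro
def towcam(f):
    s=f['state']; T=np.eye(4); T[:3,:3]=Ro.from_quat(s['eef_rot']).as_matrix(); T[:3,3]=s['position']
    W=T@f['tool_from_camera']; g=dict(f); g['R']=W[:3,:3].T; g['t']=-W[:3,:3].T@W[:3,3]; return g
E
python3 look.py 2 wrist | head -3
python3 - <<'E'
from wr import *
f=towcam(load('wrist_2.pkl')); s=f['state']; print(s['position'],s['eef_rot'],np.abs(s['joint_vel']).max()); print(f['tool_from_camera'].round(3)); 
im=f['frame'][:,:,::-1].copy(); H,S,V=[a.astype(int) for a in cv2.split(cv2.cvtColor(im,cv2.COLOR_BGR2HSV))]
roi=np.zeros((480,640),bool); roi[170:295,265:375]=1
red=roi&((H<6)|(H>174))&(S>130)
n,l,st,ce=cv2.connectedComponentsWithStats(red.astype(np.uint8))
for i in range(1,n): print('red',ce[i],st[i,4],ray(f,ce[i],30))
m=roi&(S>80)&(V>190)
P=cloud(f); print('cloud',P[m].mean(0),np.median(P[m],0),P[240,180])
q=ray(f,np.argwhere(m)[:,::-1],30); k=P[m][:,2]>25; c,r=cv2.minEnclosingCircle(q[k][:,:2].astype(np.float32)); print('circ',c,r)
E
python3 delta.py 595 38.5 130 6.7
```

```text
{'time_s': 2.6, 'joints': array([-0.02207926,  0.08610657,  1.86021654, -0.01228012,  1.19673083,
       -0.12540321]), 'joint_vel': array([ 0.02345512, -0.02195154,  0.03595861,  0.00636757,  0.12927785,
        0.00409863]), 'joint_efforts': array([ 7.04527572e-01, -5.06581199e+01, -4.57738888e+01,  1.74712054e-01,
[594.31938642  37.43417613 142.46812428] [ 0.66796693  0.74416867 -0.00480411  0.00317833] 0.12927785335481495
[[-1.00000e-03 -9.56000e-01 -2.95000e-01  8.28200e+01]
 [ 1.00000e+00 -1.00000e-03 -1.00000e-03  1.56100e+00]
 [ 0.00000e+00 -2.95000e-01  9.56000e-01 -1.45795e+02]
 [ 0.00000e+00  0.00000e+00  0.00000e+00  1.00000e+00]]
red [343.23076923 208.09615385] 52 [[607.11574793  59.67758179  30.        ]]
red [307.45454545 267.87272727] 55 [[587.36679509  14.01931732  30.        ]]
cloud [597.22631405  38.53630071  30.55677658] [596.94605603  39.90772133  30.40942064] [488.27084444  14.59883381   1.72430503]
circ (597.3260498046875, 37.44560623168945) 31.535593032836914
t 2.65 pos [593.9  38.2 144.2] yang 6.22 tilt [-0.003 -0.011 -1.   ] F [-0.5 -0.1 -1. ] M [-0.09  0.04 -0.02] w 1.003
tool delta cm [0.03 0.12 1.42] roll -0.48
```

```bash
python3 delta.py 596.5 37.8 30 6.65
```

```text
t 2.65 pos [593.9  38.2 144.2] yang 6.22 tilt [-0.003 -0.011 -1.   ] F [-0.5 -0.1 -1. ] M [-0.09  0.04 -0.02] w 1.003
tool delta cm [ 0.05  0.3  11.42] roll -0.43
```

Emit:
carry_out(
  steps=[
    {"tx": 0,"ty": 0.3,"tz": 3,"roll": -0.4,"fingers": 0},
    {"tx": 0,"ty": 0,"tz": 3,"roll": 0,"fingers": 0},
    {"tx": 0,"ty": 0,"tz": 2,"roll": 0,"fingers": 0},
    {"tx": 0,"ty": 0,"tz": 0,"roll": 0,"fingers": 0},
  ],
)

```text
time_s: 3.05
position: [599.1, 39.1, 67.3]
eef_rot: [0.664, 0.747, -0.003, 0.004]
contact_force: [-0.1, -0.4, -0.3]
grip_width: 1.001
```

```bash
python3 delta.py 596.5 37.8 30 6.65
```

```text
t 3.05 pos [599.1  39.1  67.3] yang 6.74 tilt [ 0.003 -0.011 -1.   ] F [-0.1 -0.4 -0.3] M [-0.08  0.05  0.05] w 1.001
tool delta cm [-0.06 -0.28  3.73] roll 0.09
```

Emit:
carry_out(
  steps=[
    {"tx": -0.1,"ty": -0.2,"tz": 2.2,"roll": 0,"fingers": 0},
    {"tx": 0,"ty": -0.1,"tz": 1.2,"roll": 0,"fingers": 0},
    {"tx": 0,"ty": 0,"tz": 0,"roll": 0,"fingers": 0},
  ],
)

```text
time_s: 3.35
position: [599.8, 38.6, 38.7]
eef_rot: [0.664, 0.748, -0.001, 0.007]
contact_force: [0.2, -0.1, 0.4]
grip_width: 0.997
```

```bash
python3 delta.py 596.5 37.8 30 6.65;python3 look.py 3 wrist >/dev/null; python3 delta.py 596.5 37.8 30 6.65
```

```text
t 3.35 pos [599.8  38.6  38.7] yang 6.84 tilt [ 0.01 -0.01 -1.  ] F [ 0.2 -0.1  0.4] M [-0.08 -0.01 -0.  ] w 0.997
tool delta cm [-0.03 -0.35  0.87] roll 0.19
t 3.4 pos [600.4  38.6  39.5] yang 6.84 tilt [ 0.011 -0.011 -1.   ] F [ 0.  -0.1  0.1] M [-0.08  0.02  0.03] w 0.998
tool delta cm [-0.02 -0.4   0.95] roll 0.19
```

View pics/wrist_3.png

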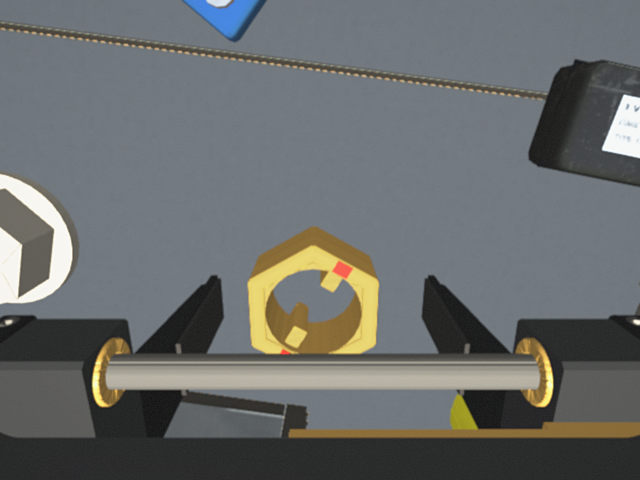

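Run:
```python
from wr import *
f=towcam(load('wrist_3.pkl')); print(f['state']['position'])
im=f['frame'][:,:,::-1].copy(); H,S,V=[a.astype(int) for a in cv2.split(cv2.cvtColor(im,cv2.COLOR_BGR2HSV))]
roi=np.zeros((480,640),bool); roi[250:290,325:365]=1
red=roi&((H<6)|(H>174))&(S>130); v,u=np.nonzero(red)
p=ray(f,[u.mean(),v.mean()],30)[0]; print(p, p[:2]-np.array([9.9,22.9]))
```

```text
[599.81477971  38.61483899  38.68858254]
[607.25112846  59.50900112  30.        ] [597.35112846  36.60900112]
```

Emit:
carry_out(
  steps=[
    {"tx": -0.1,"ty": -0.4,"tz": 0.8,"roll": 0,"fingers": 0},
    {"tx": 0,"ty": 0,"tz": 0.1,"roll": 0,"fingers": 0},
  ],
)

```text
time_s: 3.6
position: [598.4, 37.2, 33.1]
eef_rot: [0.663, 0.748, 0.001, 0.01]
contact_force: [0.6, 0.5, 0.3]
grip_width: 1.0
```

```bash
python3 delta.py 597 37 30 6.65
```

```text
t 3.6 pos [598.4  37.2  33.1] yang 6.87 tilt [ 0.016 -0.011 -1.   ] F [0.6 0.5 0.3] M [-0.08  0.01  0.01] w 1.0
tool delta cm [ 0.   -0.14  0.31] roll 0.22
```

Emit:
carry_out(
  steps=[
    {"tx": 0,"ty": -0.1,"tz": 0.4,"roll": 0,"fingers": 0},
    {"tx": 0,"ty": 0,"tz": 0,"roll": 0,"fingers": 1},
    {"tx": 0,"ty": 0,"tz": 0,"roll": 0,"fingers": 1},
    {"tx": 0,"ty": 0,"tz": 0,"roll": 0,"fingers": 1},
    {"tx": 0,"ty": 0,"tz": 0,"roll": 0,"fingers": 1},
  ],
  grip_force=30,
)

```text
time_s: 4.1
position: [598.5, 36.9, 30.5]
eef_rot: [0.664, 0.748, 0.002, 0.011]
contact_force: [-0.6, -0.3, 0.3]
grip_width: 0.719
```

```bash
python3 delta.py 597 37 30 6.65
```

```text
t 4.1 pos [598.5  36.9  30.5] yang 6.86 tilt [ 0.019 -0.011 -1.   ] F [-0.6 -0.3  0.3] M [-0.09  0.05 -0.01] w 0.719
tool delta cm [ 0.03 -0.15  0.05] roll 0.21
```

Emit:
carry_out(
  steps=[
    {"tx": 0,"ty": 0,"tz": 0,"roll": 0,"fingers": 1},
    {"tx": 0,"ty": 0,"tz": 0,"roll": 0,"fingers": 1},
    {"tx": 0,"ty": 0,"tz": 0,"roll": 0,"fingers": 1},
    {"tx": 0,"ty": 0,"tz": 0,"roll": 0,"fingers": 1},
  ],
)

```text
time_s: 4.5
position: [598.3, 36.8, 30.5]
eef_rot: [0.664, 0.748, 0.002, 0.01]
contact_force: [0.3, -0.6, 0.2]
grip_width: 0.588
```

```bash
python3 delta.py 597 37 30 6.65;python3 look.py 4 wrist >/dev/null
```

```text
t 4.5 pos [598.3  36.8  30.5] yang 6.86 tilt [ 0.018 -0.011 -1.   ] F [ 0.3 -0.6  0.2] M [-0.12  0.08 -0.02] w 0.588
tool delta cm [ 0.03 -0.13  0.05] roll 0.21
```

View pics/wrist_4.png

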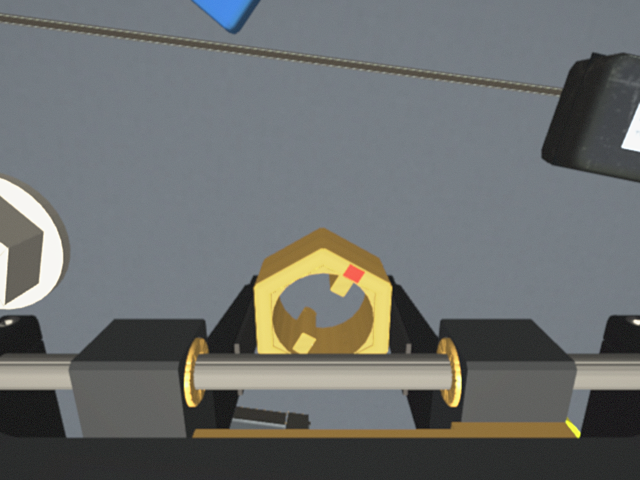

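Run:
```python
from wr import *
f=towcam(load('wrist_4.pkl')); print(f['state']['position'])
im=f['frame'][:,:,::-1].copy(); H,S,V=[a.astype(int) for a in cv2.split(cv2.cvtColor(im,cv2.COLOR_BGR2HSV))]
roi=np.zeros((480,640),bool); roi[250:290,325:375]=1
red=roi&((H<6)|(H>174))&(S>130); v,u=np.nonzero(red)
p=ray(f,[u.mean(),v.mean()],30)[0]; c=p[:2]-np.array([9.9,22.9]);print(u.mean(),v.mean(),p, c)
R=Ro.from_quat(f['state']['eef_rot']).as_matrix(); print('nut centre (top z30) in tool',R.T@(np.array([*c,30])-f['state']['position']))
```

```text
[598.3068741   36.84772614  30.54892172]
353.35164835164835 273.33516483516485 [609.52233906  59.87911331  30.        ] [599.62233906  36.97911331]
nut centre (top z30) in tool [-0.01930214  1.31239662  0.57119895]
```

Emit:
carry_out(
  steps=[
    {"tx": 0,"ty": 0,"tz": -2,"roll": 0,"fingers": 1},
    {"tx": 0,"ty": 0,"tz": -4,"roll": 0,"fingers": 1},
    {"tx": 0,"ty": 0,"tz": -4,"roll": 0,"fingers": 1},
    {"tx": 0,"ty": 0,"tz": -2,"roll": 0,"fingers": 1},
    {"tx": 0,"ty": 0,"tz": 0,"roll": 0,"fingers": 1},
  ],
)

```text
time_s: 5.05
position: [593.4, 38.3, 149.9]
eef_rot: [0.664, 0.748, -0.0, 0.007]
contact_force: [0.3, 0.5, -0.9]
grip_width: 0.585
```

```bash
python3 delta.py 527 110 140 18.4
```

```text
t 5.05 pos [593.4  38.3 149.9] yang 6.85 tilt [ 0.01 -0.01 -1.  ] F [ 0.3  0.5 -0.9] M [-0.1   0.02  0.07] w 0.585
tool delta cm [ 7.92 -5.75  0.85] roll -11.55
```

Emit:
carry_out(
  steps=[
    {"tx": 2.6,"ty": -1.9,"tz": 0,"roll": 0,"fingers": 1},
    {"tx": 2.6,"ty": -1.9,"tz": 0,"roll": 0,"fingers": 1},
    {"tx": 2.6,"ty": -1.9,"tz": 0,"roll": -3.8,"fingers": 1},
    {"tx": 0,"ty": 0,"tz": 0,"roll": -4,"fingers": 1},
    {"tx": 0,"ty": 0,"tz": 0,"roll": -3.8,"fingers": 1},
    {"tx": 0,"ty": 0,"tz": 0,"roll": 0,"fingers": 1},
  ],
)

```text
time_s: 5.65
position: [520.8, 110.8, 138.5]
eef_rot: [0.582, 0.813, -0.005, 0.003]
contact_force: [0.2, 0.7, -1.5]
grip_width: 0.592
```

```bash
python3 delta.py 527 110 140 18.4;python3 look.py 5 wrist >/dev/null; python3 delta.py 527 210 140 18.4
```

```text
t 5.65 pos [520.8 110.8 138.5] yang 18.81 tilt [-0.    -0.011 -1.   ] F [ 0.2  0.7 -1.5] M [-0.08 -0.01  0.01] w 0.592
tool delta cm [-0.28  0.56 -0.15] roll 0.41
t 5.7 pos [520.7 110.6 138.4] yang 18.73 tilt [-0.001 -0.011 -1.   ] F [ 0.8  0.5 -1.3] M [-0.1   0.05 -0.04] w 0.588
tool delta cm [ 9.21  3.78 -0.28] roll 0.33
```

View pics/wrist_5.png

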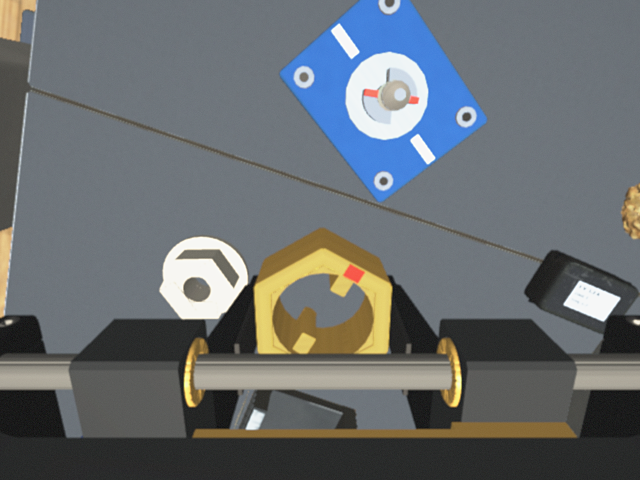

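The wrist view shows the nut still gripped as before. The plate's washer is at about (387,95), with the white lines at (345,42) and (422,149) and the red stops at (371,93) and (414,100).

```bash
cat > plate.py <<'E'
from wr import *
import sys
f=towcam(load(sys.argv[1])); s=f['state']
im=f['frame'][:,:,::-1].copy(); H,S,V=[a.astype(int) for a in cv2.split(cv2.cvtColor(im,cv2.COLOR_BGR2HSV))]
b=((H>100)&(H<125)&(S>150)).astype(np.uint8)
n,l,st,ce=cv2.connectedComponentsWithStats(b); i=1+np.argmax(st[1:,4]); hull=cv2.convexHull(np.argwhere(l==i)[:,::-1].astype(np.int32))
inside=np.zeros((480,640),np.uint8); cv2.fillConvexPoly(inside,hull,1)
w=((inside>0)&(S<60)&(V>150)).astype(np.uint8)
n,l,st,ce=cv2.connectedComponentsWithStats(w)
for i in range(1,n):
    if st[i,4]<100: continue
    c,_=cv2.findContours((l==i).astype(np.uint8),cv2.RETR_EXTERNAL,cv2.CHAIN_APPROX_NONE); c=c[0][:,0]
    print(st[i,4],ce[i].round(1),'z14',ray(f,ce[i],14)[0,:2].round(1))
    if st[i,4]>1500:
        q=ray(f,c,20)[:,:2].astype(np.float32); e=cv2.fitEllipse(q); print(' washer z20',e)
        e=cv2.minEnclosingCircle(q); print(' circ',e)
p=ray(f,hull[:,0],14)[:,:2].astype(np.float32); print('rect',cv2.minAreaRect(p))
E
python3 plate.py wrist_5.pkl
```

```text
194 [388.4   6.5] z14 [513.4 259.2]
397 [344.8  40.8] z14 [494.7 233. ]
5384 [386.2  95.5] z14 [530.8 211.5]
 washer z20 ((530.303466796875, 210.31170654296875), (51.05295944213867, 51.102474212646484), 179.18707275390625)
 circ ((530.245849609375, 210.28900146484375), 26.02137565612793)
276 [303.7  76.7] z14 [477.  205.1]
257 [465.2 116.3] z14 [584.4 216.1]
320 [422.3 148.7] z14 [566.1 187.9]
223 [382.7 180.1] z14 [548.7 159.7]
rect ((530.0907592773438, 210.21124267578125), (88.29642486572266, 108.31841278076172), 57.6790771484375)
```

```bash
python3 delta.py 528.9 209.9 120 18.4
```

```text
t 5.7 pos [520.7 110.6 138.4] yang 18.73 tilt [-0.001 -0.011 -1.   ] F [ 0.8  0.5 -1.3] M [-0.1   0.05 -0.04] w 0.588
tool delta cm [9.16 3.97 1.72] roll 0.33
```

Emit:
carry_out(
  steps=[
    {"tx": 3,"ty": 1.3,"tz": 0,"roll": 0,"fingers": 1},
    {"tx": 3,"ty": 1.3,"tz": 0,"roll": 0,"fingers": 1},
    {"tx": 2.5,"ty": 1.2,"tz": 0,"roll": 0.3,"fingers": 1},
    {"tx": 0,"ty": 0,"tz": 0.5,"roll": 0,"fingers": 1},
    {"tx": 0,"ty": 0,"tz": 0,"roll": 0,"fingers": 1},
  ],
)

```text
time_s: 6.2
position: [529.0, 204.0, 126.7]
eef_rot: [0.589, 0.808, -0.007, 0.001]
contact_force: [-0.5, 0.4, -3.0]
grip_width: 0.588
```

```bash
python3 delta.py 528.9 209.9 110 18.2
```

```text
t 6.2 pos [529.  204.  126.7] yang 17.8 tilt [-0.006 -0.013 -1.   ] F [-0.5  0.4 -3. ] M [-0.05  0.03  0.01] w 0.588
tool delta cm [0.58 0.19 1.67] roll -0.4
```

Emit:
carry_out(
  steps=[
    {"tx": 0.6,"ty": 0.2,"tz": 1,"roll": -0.4,"fingers": 1},
    {"tx": 0,"ty": 0,"tz": 0.8,"roll": 0,"fingers": 1},
    {"tx": 0,"ty": 0,"tz": 0,"roll": 0,"fingers": 1},
  ],
)

```text
time_s: 6.5
position: [528.5, 208.4, 105.8]
eef_rot: [0.588, 0.809, -0.008, 0.001]
contact_force: [-0.3, -0.5, -1.9]
grip_width: 0.587
```

```bash
python3 delta.py 528.9 209.9 75 18.2; python3 look.py 6 wrist top scene > /dev/null;  python3 delta.py 528.9 209.9 75 18.2
python3 - <<'E'
import cv2
a=cv2.imread('pics/top_6.png')[180:330,140:340]; b=cv2.imread('pics/scene_6.png')[140:290,190:390]
cv2.imwrite('pics/c6.png',cv2.resize(cv2.hconcat([a,b]),None,fx=2,fy=2,interpolation=cv2.INTER_CUBIC))
E
```

```text
t 6.5 pos [528.5 208.4 105.8] yang 18.03 tilt [-0.008 -0.014 -1.   ] F [-0.3 -0.5 -1.9] M [-0.02  0.02  0.07] w 0.587
tool delta cm [0.16 0.13 3.07] roll -0.17
t 6.65 pos [529.5 208.8 107.6] yang 18.04 tilt [-0.006 -0.013 -1.   ] F [ 0.6 -0.  -1.9] M [-0.09  0.02  0.03] w 0.591
tool delta cm [0.16 0.01 3.26] roll -0.16
```

View pics/wrist_6.png

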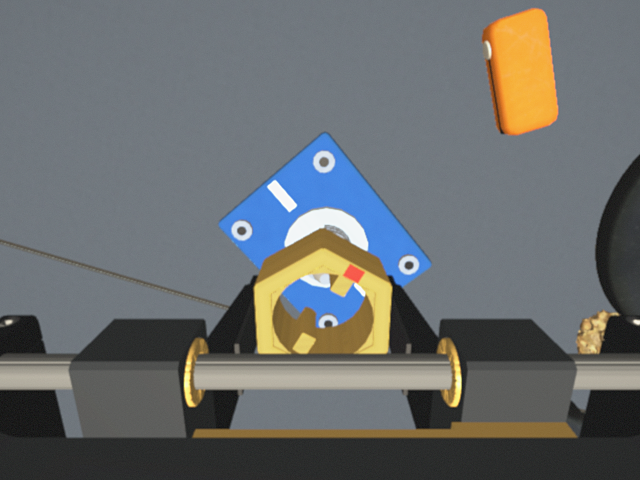

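View pics/c6.png

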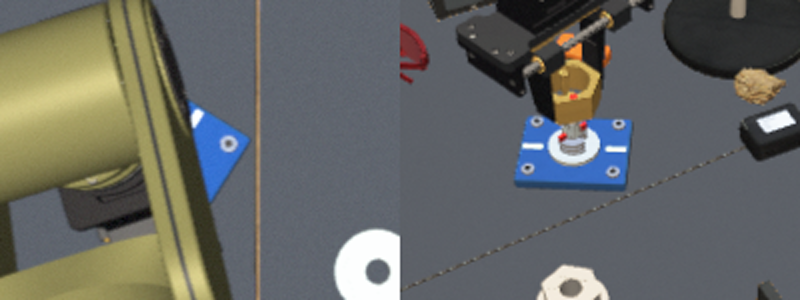

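Run:
```python
from wr import *
f=towcam(load('wrist_6.pkl')); s=f['state']; print(s['position'])
im=f['frame'][:,:,::-1].copy(); H,S,V=[a.astype(int) for a in cv2.split(cv2.cvtColor(im,cv2.COLOR_BGR2HSV))]
w=((S<70)&(V>120)).astype(np.uint8)
pts=[]
for (u,v) in [(323,161),(241,230),(408,265),(328,322)]:
    m=np.zeros_like(w); cv2.circle(m,(u,v),15,1,-1); b=((H>100)&(H<125)&(S>140)).astype(np.uint8)
    a=(m&(1-b)).astype(bool); vv,uu=np.nonzero(a); p=ray(f,[uu.mean(),vv.mean()],15)[0]; pts.append(p[:2]); print(uu.mean(),vv.mean(),a.sum(),p)
print((pts[0]+pts[3])/2,(pts[1]+pts[2])/2)
roi=np.zeros((480,640),bool); roi[250:290,325:375]=1
red=roi&((H<6)|(H>174))&(S>130); v,u=np.nonzero(red); print('mark',u.mean(),v.mean())
```

```text
[528.46663502 208.39277152 105.75341953]
323.61574074074076 161.2314814814815 432 [512.48017385 260.35524053  15.        ]
241.05 230.02 400 [476.48663671 203.6847677   15.        ]
408.4488188976378 264.4199475065617 381 [584.46448164 214.88095812  15.        ]
327.64092664092664 324.9305019305019 518 [549.04084956 156.77397681  15.        ]
[530.7605117  208.56460867] [530.47555917 209.28286291]
mark 353.3661202185792 273.30601092896177
```

Emit:
carry_out(
  steps=[
    {"tx": 0.1,"ty": 0,"tz": 1.5,"roll": -0.2,"fingers": 1},
    {"tx": 0,"ty": 0,"tz": 1.5,"roll": 0,"fingers": 1},
    {"tx": 0,"ty": 0,"tz": 0.3,"roll": 0,"fingers": 1},
    {"tx": 0,"ty": 0,"tz": 0,"roll": 0,"fingers": 1},
  ],
)

```text
time_s: 7.05
position: [529.4, 208.9, 72.3]
eef_rot: [0.586, 0.81, -0.007, 0.002]
contact_force: [0.3, -0.6, -1.4]
grip_width: 0.588
```

```bash
python3 delta.py 529.2 209.4 64.5 18.2
```

```text
t 7.05 pos [529.4 208.9  72.3] yang 18.2 tilt [-0.005 -0.013 -1.   ] F [ 0.3 -0.6 -1.4] M [-0.07  0.04 -0.04] w 0.588
tool delta cm [0.06 0.   0.78] roll 0.0
```

Emit:
carry_out(
  steps=[
    {"tx": 0,"ty": 0,"tz": 0.5,"roll": 0,"fingers": 1},
    {"tx": 0,"ty": 0,"tz": 0,"roll": 0,"fingers": 1},
  ],
)

```text
time_s: 7.25
position: [529.1, 208.8, 66.5]
eef_rot: [0.586, 0.81, -0.007, 0.002]
contact_force: [-0.4, 0.4, -2.4]
grip_width: 0.587
```

```bash
python3 delta.py 529.2 209.4 64.5 18.2
```

```text
t 7.25 pos [529.1 208.8  66.5] yang 18.2 tilt [-0.005 -0.013 -1.   ] F [-0.4  0.4 -2.4] M [-0.08  0.05 -0.02] w 0.587
tool delta cm [0.06 0.03 0.2 ] roll 0.0
```

Emit:
carry_out(
  steps=[
    {"tx": 0,"ty": 0,"tz": 0.2,"roll": 0,"fingers": 1},
    {"tx": 0,"ty": 0,"tz": 0.1,"roll": 0,"fingers": 1},
  ],
)

```text
time_s: 7.45
position: [529.7, 208.9, 64.3]
eef_rot: [0.586, 0.81, -0.007, 0.002]
contact_force: [-2.6, -0.3, 1.9]
grip_width: 0.588
```

```bash
python3 delta.py 529.2 209.4 64.5 18.2; python3 look.py 7 scene wrist > /dev/null;  python3 delta.py 528.9 209.9 64.5 18.2
python3 - <<'E'
import cv2
b=cv2.imread('pics/scene_7.png')[160:260,220:340]
cv2.imwrite('pics/c7.png',cv2.resize(b,None,fx=5,fy=5,interpolation=cv2.INTER_CUBIC))
E
```

```text
t 7.45 pos [529.7 208.9  64.3] yang 18.21 tilt [-0.004 -0.013 -1.   ] F [-2.6 -0.3  1.9] M [-0.28  0.47  0.04] w 0.588
tool delta cm [ 0.06 -0.03 -0.02] roll 0.01
t 7.55 pos [529.7 208.9  64.4] yang 18.21 tilt [-0.004 -0.013 -1.   ] F [-1.9 -1.1 -0.2] M [-0.17  0.32  0.06] w 0.587
tool delta cm [ 0.12 -0.04 -0.01] roll 0.01
```

View pics/c7.png

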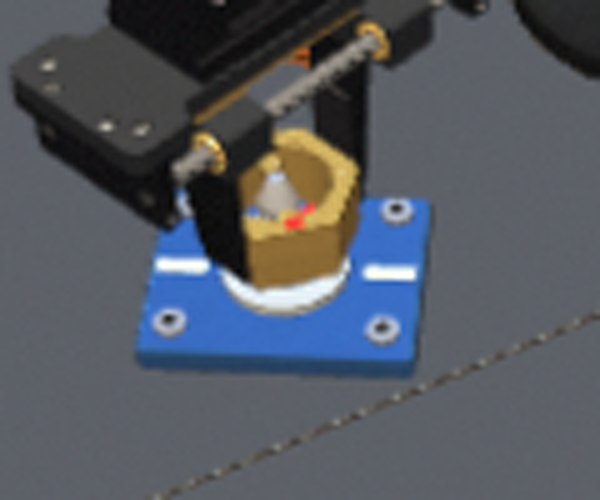

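View pics/wrist_7.png

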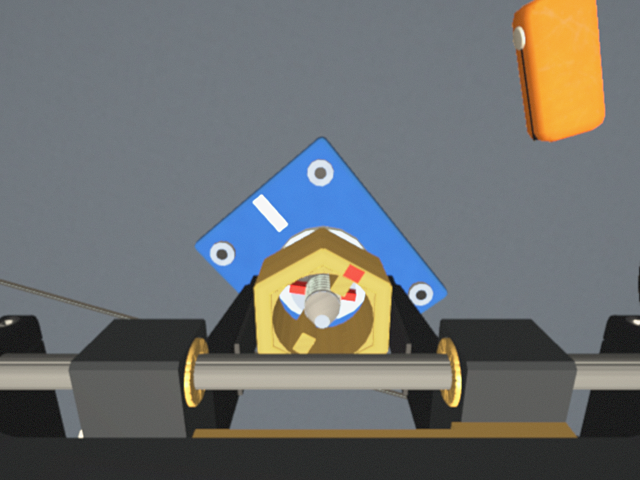

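Emit:
carry_out(
  steps=[
    {"tx": 0,"ty": 0,"tz": 0.1,"roll": 0,"fingers": 1},
    {"tx": 0,"ty": 0,"tz": 0.1,"roll": 0,"fingers": 1},
  ],
)

```text
time_s: 7.75
position: [529.8, 208.9, 64.2]
eef_rot: [0.586, 0.81, -0.007, 0.002]
contact_force: [-4.0, -1.1, 6.3]
grip_width: 0.589
```

```bash
python3 delta.py 529.2 209.4 64.5 18.2
```

```text
t 7.75 pos [529.8 208.9  64.2] yang 18.22 tilt [-0.004 -0.013 -1.   ] F [-4.  -1.1  6.3] M [-0.31  0.91  0.03] w 0.589
tool delta cm [ 0.06 -0.05 -0.03] roll 0.02
```

Emit:
carry_out(
  steps=[
    {"tx": 0,"ty": 0,"tz": 0,"roll": -6,"fingers": 1},
    {"tx": 0,"ty": 0,"tz": 0,"roll": -8,"fingers": 1},
    {"tx": 0,"ty": 0,"tz": 0,"roll": -8,"fingers": 1},
    {"tx": 0,"ty": 0,"tz": 0,"roll": -8,"fingers": 1},
  ],
)

```text
time_s: 8.15
position: [531.3, 209.4, 64.7]
eef_rot: [0.347, 0.938, -0.005, 0.002]
contact_force: [-0.3, 0.7, -1.7]
grip_width: 0.59
```

```bash
python3 delta.py 529.2 209.4 64.5 88
```

```text
t 8.15 pos [531.3 209.4  64.7] yang 49.34 tilt [ 0.    -0.012 -1.   ] F [-0.3  0.7 -1.7] M [0.   0.01 0.01] w 0.59
tool delta cm [ 0.16 -0.14  0.02] roll -38.66
```

Emit:
carry_out(
  steps=[
    {"tx": 0.1,"ty": -0.1,"tz": 0,"roll": -8,"fingers": 1},
    {"tx": 0,"ty": 0,"tz": 0,"roll": -8,"fingers": 1},
    {"tx": 0,"ty": 0,"tz": 0,"roll": -8,"fingers": 1},
    {"tx": 0,"ty": 0,"tz": 0,"roll": -6,"fingers": 1},
    {"tx": 0,"ty": 0,"tz": 0,"roll": 0,"fingers": 1},
  ],
)

```text
time_s: 8.65
position: [530.5, 209.7, 63.6]
eef_rot: [0.082, 0.997, -0.005, 0.002]
contact_force: [-0.4, 0.7, -1.9]
grip_width: 0.589
```

```bash
python3 delta.py 529.2 209.4 64.5 88;  python3 look.py 8 scene wrist > /dev/null;  python3 delta.py 529.2 209.4 64.5 88
```

```text
t 8.65 pos [530.5 209.7  63.6] yang 80.64 tilt [ 0.004 -0.01  -1.   ] F [-0.4  0.7 -1.9] M [-0.    0.05  0.02] w 0.589
tool delta cm [ 0.13 -0.05 -0.09] roll -7.36
t 8.75 pos [530.5 209.7  63.7] yang 80.52 tilt [ 0.004 -0.01  -1.   ] F [ 0.2 -0.5 -1.9] M [0.01 0.   0.02] w 0.586
tool delta cm [ 0.12 -0.05 -0.08] roll -7.48
```

View pics/wrist_8.png

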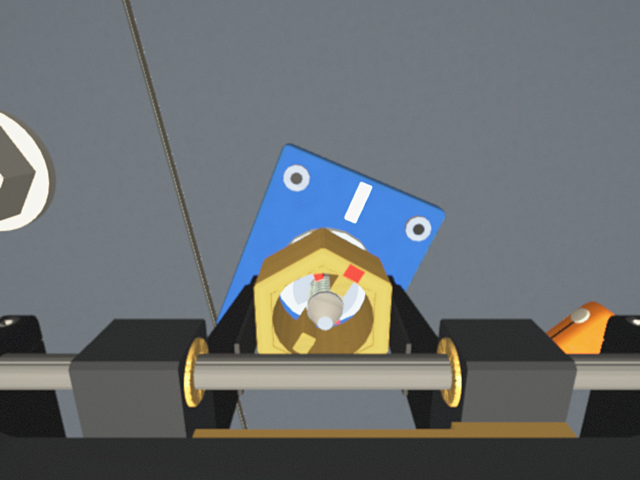

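Emit:
carry_out(
  steps=[
    {"tx": 0.1,"ty": 0,"tz": 0,"roll": -7,"fingers": 1},
    {"tx": 0,"ty": 0,"tz": 0,"roll": 0,"fingers": 1},
  ],
)

```text
time_s: 8.95
position: [529.6, 209.9, 63.5]
eef_rot: [0.022, 1.0, -0.005, 0.002]
contact_force: [0.5, -0.3, -2.0]
grip_width: 0.587
```

```bash
python3 delta.py 529.2 209.4 64.5 88; python3 plate.py wrist_8.pkl
```

```text
t 8.95 pos [529.6 209.9  63.5] yang 87.47 tilt [ 0.004 -0.01  -1.   ] F [ 0.5 -0.3 -2. ] M [ 0.06 -0.02  0.01] w 0.587
tool delta cm [ 0.03 -0.05 -0.1 ] roll -0.53
426 [296.2 177.2] z14 [477.6 204.4]
525 [357.8 202. ] z14 [494.9 232.8]
389 [417.5 227.9] z14 [513.4 261.2]
244 [347.5 237.7] z14 [512.8 224.9]
1658 [315.7 293.1] z14 [541.4 203.3]
 washer z20 ((538.2555541992188, 204.447021484375), (17.70486831665039, 43.41938400268555), 175.4662322998047)
 circ ((540.126220703125, 206.7494354248047), 22.471271514892578)
rect ((528.5882568359375, 210.92672729492188), (88.40686798095703, 106.94873046875), 57.79766845703125)
```

Emit:
carry_out(
  steps=[
    {"tx": 0,"ty": 0,"tz": 0.4,"roll": 0,"fingers": 1},
    {"tx": 0,"ty": 0,"tz": 0.3,"roll": 0,"fingers": 1},
    {"tx": 0,"ty": 0,"tz": 0,"roll": 0,"fingers": 1},
  ],
)

```text
time_s: 9.25
position: [529.7, 209.9, 55.9]
eef_rot: [0.026, 1.0, -0.005, 0.002]
contact_force: [0.3, -0.2, -1.1]
grip_width: 0.589
```

```bash
python3 delta.py 529.2 209.4 51 88
```

```text
t 9.25 pos [529.7 209.9  55.9] yang 87.06 tilt [ 0.004 -0.01  -1.   ] F [ 0.3 -0.2 -1.1] M [ 0.05  0.02 -0.04] w 0.589
tool delta cm [ 0.05 -0.04  0.49] roll -0.94
```

Nut underside is at about 25 mm, so the lugs are in the gaps and there's no contact force. I'll lower it a little more, then release.

Emit:
carry_out(
  steps=[
    {"tx": 0,"ty": 0,"tz": 0.3,"roll": 0,"fingers": 1},
    {"tx": 0,"ty": 0,"tz": 0,"roll": 0,"fingers": 0},
    {"tx": 0,"ty": 0,"tz": 0,"roll": 0,"fingers": 0},
    {"tx": 0,"ty": 0,"tz": 0,"roll": 0,"fingers": 0},
    {"tx": 0,"ty": 0,"tz": 0,"roll": 0,"fingers": 0},
    {"tx": 0,"ty": 0,"tz": 0,"roll": 0,"fingers": 0},
  ],
)

```text
time_s: 9.85
position: [531.1, 210.2, 54.0]
eef_rot: [0.027, 1.0, -0.004, 0.004]
contact_force: [0.6, -0.3, 0.2]
grip_width: 0.951
```

```bash
python3 delta.py 529.2 209.4 51 88;python3 look.py 9 scene wrist > /dev/null
```

```text
t 9.85 pos [531.1 210.2  54. ] yang 86.92 tilt [ 0.007 -0.009 -1.   ] F [ 0.6 -0.3  0.2] M [-0.01  0.07  0.02] w 0.951
tool delta cm [ 0.19 -0.09  0.3 ] roll -1.08
```

View pics/wrist_9.png

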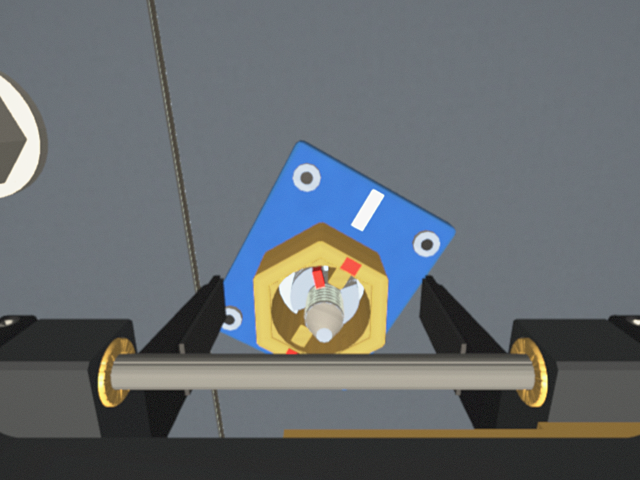

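The nut is released and its red mark at (350,266) lines up with the white line at (368,210). I'll rise straight up to about z 230.

Emit:
carry_out(
  steps=[
    {"tx": 0,"ty": 0,"tz": -1,"roll": 0,"fingers": 0},
    {"tx": 0,"ty": 0,"tz": -3,"roll": 0,"fingers": 0},
    {"tx": 0,"ty": 0,"tz": -4,"roll": 0,"fingers": 0},
    {"tx": 0,"ty": 0,"tz": -4,"roll": 0,"fingers": 0},
    {"tx": 0,"ty": 0,"tz": -4,"roll": 0,"fingers": 0},
    {"tx": 0,"ty": 0,"tz": 0,"roll": 0,"fingers": 0},
  ],
)

```text
time_s: 10.55
position: [529.0, 211.5, 221.9]
eef_rot: [0.027, 1.0, -0.005, 0.003]
contact_force: [-0.2, -0.8, 0.3]
grip_width: 1.001
```

```bash
python3 delta.py 529.2 209.4 200 88;python3 look.py 10 wrist scene top > /dev/null; python3 delta.py 529.2 209.4 200 88
python3 - <<'E'
from wr import *
f=towcam(load('wrist_10.pkl')); g=load('scene_10.pkl')
for n,f in (('wrist',f),('scene',g)):
    im=f['frame'][:,:,::-1].copy(); H,S,V=[a.astype(int) for a in cv2.split(cv2.cvtColor(im,cv2.COLOR_BGR2HSV))]
    P=cloud(f); near=(np.hypot(P[:,:,0]-529,P[:,:,1]-209)<36)
    br=near&(H>12)&(H<32)&(S>100)&(P[:,:,2]>35)
    q=P[br]; z=q[:,2]; top=np.percentile(z,[50,75,90,98]); print(n,br.sum(),'z pct',top.round(1))
    t=br&(np.abs(P[:,:,2]-np.percentile(z,80))<4)
    r=ray(f,np.argwhere(t)[:,::-1],50)[:,:2].astype(np.float32); print(' circle',cv2.minEnclosingCircle(r))
    A=np.c_[P[t][:,:2],np.ones(t.sum())]; print(' plane',np.linalg.lstsq(A,P[t][:,2],rcond=None)[0][:2])
b=cv2.resize(cv2.imread('pics/scene_10.png')[160:260,220:340],(480,400),interpolation=cv2.INTER_CUBIC)
cv2.imwrite('pics/c10.png',b)
a=load('scene_0.pkl'); 
for f in (a,g):
    P=cloud(f); m=(np.hypot(P[:,:,0]-446,P[:,:,1]-47)<60)&(P[:,:,2]>15); print('steel',P[m].mean(0))
E
```

```text
t 10.55 pos [529.  211.5 221.9] yang 86.92 tilt [ 0.005 -0.01  -1.   ] F [-0.2 -0.8  0.3] M [ 0.    0.03 -0.06] w 1.001
tool delta cm [-0.02 -0.18  2.2 ] roll -1.08
t 10.7 pos [525.3 210.3 213.5] yang 86.92 tilt [-0.008 -0.013 -1.   ] F [0.7 0.4 1. ] M [0.07 0.01 0.  ] w 1.0
tool delta cm [-0.4  -0.05  1.35] roll -1.08
wrist 3651 z pct [ 51.  301.8 302.9 308.1]
 circle ((759.2855224609375, 246.66152954101562), 83.59205627441406)
 plane [-1.09165942  0.04630866]
scene 511 z pct [ 48.8  50.9  52.6 431.8]
 circle ((528.9956665039062, 207.80145263671875), 33.043113708496094)
 plane [0.00385    0.00212228]
steel [446.46138293  43.49862531  26.61561581]
steel [446.53510448  43.65386467  26.68323734]
```

View pics/c10.png

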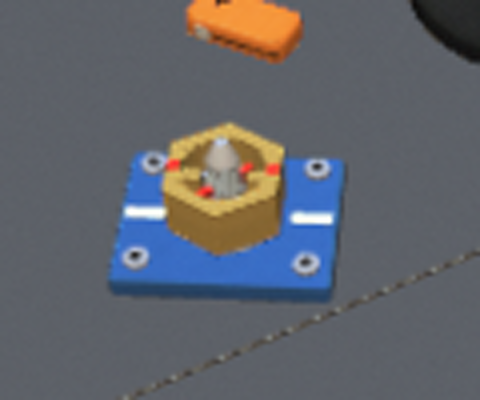

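View pics/wrist_10.png

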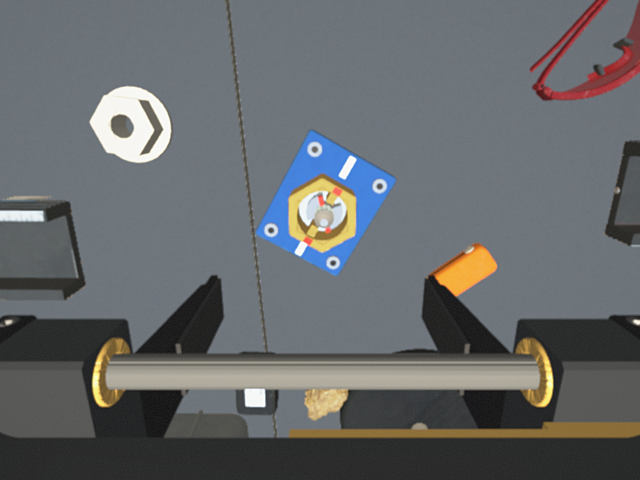

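The nut sits level with its top at about z 50 mm, so its underside is at 20. It is centred and its marks line up with the white lines. The steel nut hasn't moved and the arm is clear, so I'm handing in.

```bash
python3 -c "
from plant import ctrl; print(ctrl.hand_in())"
```

```text
the job is handed in; nothing more can be done
None
```

I put the brass nut on the stud as asked and handed the job in at about 10.7 s of robot time; the hand-in gives no verdict.

- **Set-down:** I gripped two opposite flats and set the nut on the thread collar about 70° short of the gap. Its underside was at about 34 mm, and the wrist force swung from 2 N down (the nut's weight) to 6 N up. That points to step 1 being met, though I could not read the nut-to-plate contact force directly.
- **Backing off and release:** I turned it about 69° anticlockwise until it hung free over the gaps. I then lowered it in the grip until its underside was about 22–25 mm up, opened the fingers and raised the arm clear.
- **Last checks (scene camera):**
  - The nut's top face is level at about z 50 mm, so the underside is at about 20 mm, on the washer.
  - Its centre is within about 2 mm of the stud axis, and the red marks line up with the white lines.
  - The steel flange nut shows no movement beyond 0.2 mm, and the wrist force is near zero.
- **Checks that failed or disagreed:**
  - The top, scene and wrist cameras placed the plate and nut 2–4 mm apart. I weighed them using the nut as held in the gripper.
  - The final wrist-camera position fit picked up background points from the gripper and gave nonsense numbers. I discarded it and relied on the picture and the scene camera.

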